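Load the blued key plate into its one-way nest

TASK

Take the blued steel key plate from the counter, turn it to match the one-way pocket of the aluminium nest, and load it: with the heel held up, feel the tongue into the guide hidden under the keeper bar, whose sideways setting is not known, and slide it in to the end wall, then the heel pressed down past the spring clamp, until the plate lies flat and fully home on the pocket floor; then let go of it. Leave the punches, the bushing, the mallet, the caliper and the tilting bin where they are.

Things in the scene. Friction and masses are not known exactly. Their poses are not given: they have to be found in the camera images.
- key_plate: loose dark-blue steel key plate, 0.25 kg, flat, 8 mm thick, rib up. Flag-shaped outline (mm): body x -20..30, y -24..24; tongue x -44..-20, y 0..24 (offset to +y, outer edges in line). Tongue end (-x) = nose, +x end = heel. Grip rib on top: x -15..15, y -6..6, z 8..32 (12 thick). Origin on the underside below the rib's centre, z up. Starts turned 0.4 to 2.4 rad anticlockwise from the nest
- plate_nose (a point): point on the key plate's underside at the middle of the tongue's end edge: (-44, 12, 0) mm in the plate's frame; axes as the plate
- plate_heel (a point): point on the key plate's underside at the middle of the heel edge: (30, 0, 0) mm in the plate's frame; axes as the plate
- nest: fixed aluminium block (mm): x -58..60, y -46..46, top 18 high, with a pocket in the plate's outline, 8 deep, dark floor 10 high, 8.5 play each side: cavity x -22..32.5, y -32.5..32.5; tongue slot x -44..-22, y -8.5..32.5, end wall x -44. Keeper bar over the slot's end hides a close guide; spring clamp at the heel. Origin on the underside, below a seated plate's; nose end -x, z up; axes as a seated plate
- pocket (a point): point on the pocket floor, 10 mm above the nest's origin: where the fully home plate's origin lies, save that it sits up to 7.5 mm to either side (y) with the guide; axes as the nest. Guide: two steel cheeks 8 mm high on the floor, x -44..-36, 27 mm apart for the 24 mm tongue, midway at y 12 plus an unknown, unseen -6 to +6 mm. A tongue that misses stops at x -36, not -44: draw back, shift, retry
- keeper_edge (a point): middle of the steel keeper bar's lower inner edge: (-34, 12, 24) mm in the nest's frame. The bar (x -58..-34, y -20..44, z 24..30) overhangs the slot's last 10 mm with 14 mm of room over the pocket floor: a level plate cannot get in; one with its nose 8 to 20 degrees down can, entering some 15 mm short and sliding to the end wall
- clamp_lip (a point): lower lip of the brass spring clamp jaw (y 0..20) at the heel: rests at (28, 10, 13) mm in the nest's frame. Its face rises from there back to x 32, z 23. Pressing the heel down along it pushes the jaw back (to +x, up to 7 mm, spring 2 to 4 N; 5 to 15 N downward with friction); it then holds the tongue on the end wall. Steel stop behind: x 50..60, 26 high
- carbide_punch: bystander: dull grey punch standing on its 24 mm wide head, 66 mm tall; origin at its foot
- gold_punch: bystander: gold-tinted punch, same shape, 66 mm tall; origin at its foot
- bushing: bystander: white acetal ring, 38 mm wide, 25 mm tall; origin at its foot
- mallet: bystander: brass-headed hammer lying on the counter to the right; origin under its middle
- caliper: bystander: steel caliper 190 mm long lying on the counter to the left; origin under its beam's middle
- bin_lip (a point): bystander: near upper lip of the tilting steel parts bin (105 x 160 x 70 mm, on pivots in a 190 mm wide stand, about 100 mm high) at the far left
Mind the look-alikes: they are no part of the job. There is more than one size of the key_plate; the one meant has the size given above. Of the things that look like the nest, take the one that is farthest from the robot's base at the start.

How it is judged:
At the end, for the whole second after the job is handed in: the key plate lies in the nest's pocket, origin within 2.5 mm (along) and 9.5 mm (across, wherever the guide sits) of the pocket point, nose and heel both within 2.2 mm of the pocket floor, turned to match within 0.09 rad, level within 0.05 rad, at rest and let go (x of key_plate in the frame of pocket between -0.0025 and 0.0025 m and y of key_plate in the frame of pocket between -0.0095 and 0.0095 m and z of plate_heel in the frame of pocket between -0.002 and 0.0022 m and z of plate_nose in the frame of pocket between -0.002 and 0.0022 m and x of plate_nose in the frame of pocket between -0.047 and -0.041 m and angle between the x axis of key_plate and the x axis of pocket, either way round below 0.09 rad and angle between key_plate's own z axis and vertical below 0.05 rad and linear speed of key_plate below 0.01 m/s and contact force between key_plate and the fingers below 0.1 N); the robot touches nothing.
It fails at once if a punch, the bushing, the mallet, the caliper or the tilting bin's lip is shifted more than 15 mm (distance of any of carbide_punch, gold_punch, bushing, mallet, caliper, bin_lip from where it was at the start of the episode above 0.015 m).
It fails at once if a punch or the bushing is knocked over (angle between any of carbide_punch, gold_punch, bushing's own z axis and vertical above 0.5 rad).
It also fails if it takes over 54 s, if anything falls off the work surface, if the arm or the gripper's body presses on something with over 40 N, if the wrist force passes 120 N, or if a joint passes its speed limit or range.

ROBOT

A 6-joint arm with a two-finger parallel gripper is mounted at the origin on the work surface. World frame = base frame: x ahead of the robot, y to its left, z up, the work surface at z = 0. Lengths are in m, angles in rad, forces in N, time in s.
With the tool pointing down it reaches from about 0.35 to 0.85 m from the base axis. Payload 8.1 kg.
Tool frame: the origin (TCP) lies on the centre line of the jaws, within the pads' length; the fingertips stand robot.finger_overhang ahead of it and the grasp point (between the pads) lies 5 mm behind it (robot.finger_overhang is the distance from the TCP to the fingertips, in m); z points along the fingers, y is the direction in which the jaws open and shut (so a half turn about z gives the same grasp; the last joint's range is limited). The gripper opens to 93 mm and grips with 3 to 60 N. Pads are 15 mm wide; open, the fingers measure 128 mm over their backs; the gripper's body (75 mm by 188 mm) begins 65 mm behind the grasp point.
Start: joints at [1.206, 0.13, 1.488, -0, 1.523, -0.085], TCP at [0.166, 0.577, 0.233] pointing down, gripper open.
Joint ranges: [-2.96, 2.96], [-0.89, 2.26], [0.02, 2.5], [-1.34, 4.48], [0, 2.73], [-2.66, 2.66]. Speed limits (rad/s): [2.39, 2.39, 2.79, 3.14, 3.14, 3.14].

INTERFACE

Orientations are given as a rotation vector (axis times angle).
In Python, from plant import robot gives the robot as it stands. The module is installed in compiled form; this text tells all that it offers.
- The arm moves only by the tool carry_out, never from a script. Its argument "commands" is a list that holds one entry, the list of rows, each a list of 4 numbers: the shift along the tool's x, y, z in cm, then the turn about the tool's z in degrees. In form: [[[tx, ty, tz, roll], ...]]. A call has 1 to 20 rows; each row shifts and turns the commanded pose from where the row before left it, along the tool's axes as they then stand; what a row does not reach is not made up. A row lasts 1/12 s, in which the tool goes at most 41.7 mm and 7.16 degrees, less where a joint would pass 70% of its speed; a pose out of reach is approached as far as the arm can. A call is refused whole if a number of a shift passes 4.17 or a number of a turn 7.16, either way. A call with a gripper value outside its range is refused whole. "claw" is the finger opening in cm, from 0 to 9.3, set as the call begins (left out, the last holds). The fingers move at their own pace and stop on an object; "grip_force" is the grip in N (left out, the last holds). Time passes only in rows, so rows that do not move let the fingers close. It gives the time, the measured TCP pose, the force and the opening at its end, in the units of the state.
- robot.read_state(): the state, without advancing time (a new reading comes with each control period).
- robot.read_camera(name): name is "scene" or "top" or "wrist"; returns the picture (400x640x3 uint8, red, green, blue); there is no depth.
- robot.camera_params(name): a dict with "mtx" (3x3 intrinsics, pixels), "R" (3x3) and "t" (3): a world point X has camera coordinates R X + t. Camera axes: x right, y down, z forward; pixel columns grow to the right and rows downward; lengths in m; the calibration is good to about 2 mm. The wrist camera is an equidistant fisheye: a pixel r from the principal point sees the ray r / f radians off the axis. A picture is of the moment at which its call begins: read the wrist's pose just before it. camera_params takes no time and is no camera call; for the wrist camera it gives the pose at the moment of the call.
- robot.close_job(): hands the job in, once; it reports no verdict.
The state is a dict: "t": time; "q": joint angles; "dq": joint speeds; "joint_torque": joint torques, N m; "tool_pos": TCP position; "orientation": TCP orientation; "force": force on the tool from outside, world axes, zero at the start; "wrist_torque": the same for the moment, N m; "opening": finger opening in m.
Only numpy, scipy, OpenCV 4.12 (cv2) and the standard library are available. Lean on these libraries where they do the work, as an engineer would, in place of code of your own. Each camera call takes 0.05 s, during which the arm holds its last target.

## Working session

There is one attempt and no reset: what is moved stays moved. The work goes in short steps, Python scripts to look and compute and a tool call to move; the robot and the scene stay as the last step left them, time stands still between calls to the robot, and variables do not carry over. Pictures are saved under pics/ and viewed, and the job is handed in when it is done.

Besides the shell and the picture viewer there is one more tool, called after "Call:" as name(argument=value, ...), one argument or row to a line, values as JSON. carry_out: Moves the arm, as the interface text tells. Its arguments: {"type":"object","properties":{"commands":{"type":"array","items":{"type":"array","items":{"type":"array","items":{"type":"number"}}}},"claw":{"type":"number"},"grip_force":{"type":"number"}},"required":["commands"]}

```bash
mkdir -p pics; ls
python3 - <<'E'
from plant import robot
import cv2
s=robot.read_state()
for k,v in s.items(): print(k,v)
print(robot.finger_overhang)
for n in ("scene","top","wrist"):
    p=robot.camera_params(n); print(n,p)
    im=robot.read_camera(n); cv2.imwrite(f"pics/a_{n}.png",im[:,:,::-1])
E
```

```text
pics
t 0.0
q [ 1.20561307e+00  1.31147793e-01  1.48927348e+00  1.84153508e-05
  1.52300118e+00 -8.54176961e-02]
dq [ 1.50346986e-03 -1.29757980e-03 -2.55614654e-05  6.81902926e-04
  3.36559710e-04  1.26449745e-03]
joint_torque [ 1.63565004e-03 -5.59823370e+01 -4.91773117e+01  7.72315124e-02
  3.50134692e-02 -4.94427854e-05]
tool_pos [0.1654659  0.57616828 0.2315986 ]
orientation [-4.37964699e-01 -3.11048270e+00  2.79476573e-03]
force [ 0.76219788 -0.00413307 -0.23288895]
wrist_torque [ 0.03362592 -0.00233244  0.0114474 ]
opening 0.09289254668919578
0.014
scene {'mtx': array([[455.37594892,   0.        , 310.38181329],
       [  0.        , 455.37594892, 205.79593106],
       [  0.        ,   0.        ,   1.        ]]), 'R': array([[ 0.10987406,  0.99389345,  0.01017336],
       [ 0.66535975, -0.0659435 , -0.74360464],
       [-0.73839292,  0.0884718 , -0.66854218]]), 't': array([-0.07159447, -0.32317452,  1.63415014])}
top {'mtx': array([[468.11377928,   0.        , 322.21251941],
       [  0.        , 468.11377928, 195.7479064 ],
       [  0.        ,   0.        ,   1.        ]]), 'R': array([[-0.01585923, -0.99952993, -0.02623733],
       [-0.99785503,  0.01748856, -0.06308318],
       [ 0.06351238,  0.0251806 , -0.99766333]]), 't': array([0.0284849 , 0.56893814, 1.2764699 ])}
wrist {'mtx': array([[309.70691629,   0.        , 318.8968774 ],
       [  0.        , 309.70691629, 198.89954539],
       [  0.        ,   0.        ,   1.        ]]), 'R': array([[ 0.27596811,  0.96116623, -0.00103936],
       [ 0.93073685, -0.26696103,  0.24992144],
       [ 0.23993858, -0.06993772, -0.96826556]]), 't': array([-0.60012686, -0.02858383,  0.3885785 ])}
```

View pics/a_scene.png

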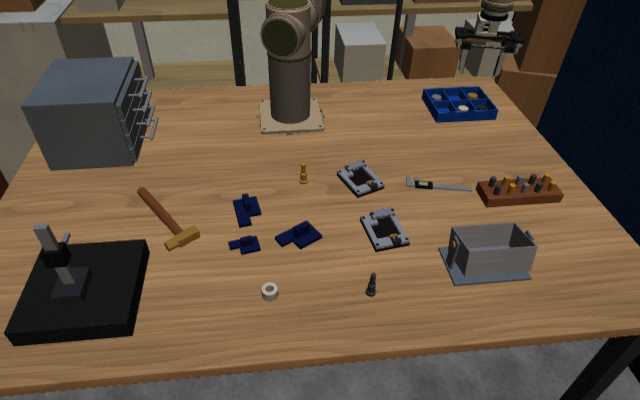

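View pics/a_top.png

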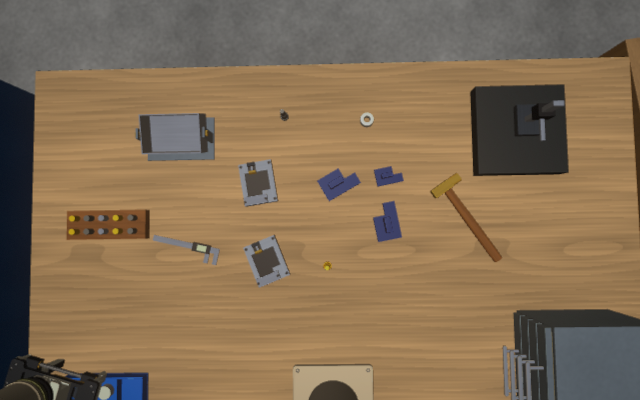

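View pics/a_wrist.png

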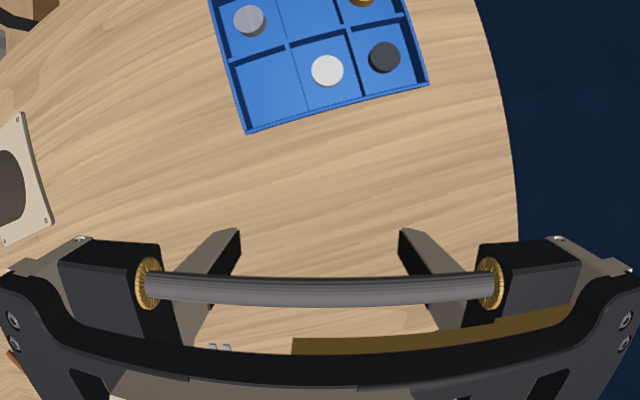

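The scene shows two nests (top view about (258,183), the farther one, and (267,261)), and three dark-blue plates (top view (338,184), (387,222), (388,176)). Next I'll zoom in and measure them.

```bash
cat > h.py <<'E'
from plant import robot
import numpy as np, cv2
def ray(cam,uv,p=None):
    p=p or robot.camera_params(cam); K,R,t=p['mtx'],p['R'],p['t']
    uv=np.atleast_2d(uv).astype(float)
    d=np.c_[(uv[:,0]-K[0,2])/K[0,0],(uv[:,1]-K[1,2])/K[1,1],np.ones(len(uv))]
    if cam=='wrist':
        r=np.hypot(d[:,0],d[:,1]); s=np.where(r>1e-9,np.sin(r)/np.maximum(r,1e-9),1)
        d=np.c_[d[:,0]*s,d[:,1]*s,np.cos(r)]
    return -R.T@t,(d@R)
def plane(cam,uv,z,p=None):
    c,d=ray(cam,uv,p); return c+d*((z-c[2])/d[:,2])[:,None]
def proj(cam,X,p=None):
    p=p or robot.camera_params(cam); K,R,t=p['mtx'],p['R'],p['t']
    c=np.atleast_2d(X)@R.T+t
    if cam=='wrist':
        r=np.hypot(c[:,0],c[:,1]);th=np.arctan2(r,c[:,2]);k=np.where(r>1e-9,th/np.maximum(r,1e-9),0)
        c=np.c_[c[:,0]*k,c[:,1]*k,np.ones(len(c))]
    else: c=c/c[:,2:]
    return c[:,:2]*[K[0,0],K[1,1]]+K[:2,2]
E
python3 - <<'E'
from h import *
im=cv2.imread('pics/a_top.png')
cv2.imwrite('pics/b_plates.png',cv2.resize(im[155:255,300:420],None,fx=6,fy=6,interpolation=cv2.INTER_CUBIC))
cv2.imwrite('pics/b_nests.png',cv2.resize(im[150:295,225:305],None,fx=4,fy=4,interpolation=cv2.INTER_CUBIC))
sc=cv2.imread('pics/a_scene.png')
cv2.imwrite('pics/b_sc.png',cv2.resize(sc[150:270,220:420],None,fx=4,fy=4,interpolation=cv2.INTER_CUBIC))
hsv=cv2.cvtColor(im,cv2.COLOR_BGR2HSV)
m=cv2.inRange(hsv,(110,80,20),(130,255,255)); m[:,:300]=0;m[:,420:]=0
cs,_=cv2.findContours(m,cv2.RETR_EXTERNAL,cv2.CHAIN_APPROX_NONE)
for c in cs:
    if cv2.contourArea(c)<40: continue
    w=plane('top',c[:,0,:],0.008)
    r=cv2.minAreaRect((w[:,:2]*1000).astype(np.float32)); print(cv2.contourArea(c),np.round(r[0],1),np.round(r[1],1),r[2], cv2.contourArea((w[:,:2]*1000).astype(np.float32)))
    a=cv2.approxPolyDP(c,2.2,True)[:,0]; print(a.tolist())
E
```

```text
619.0 [ 496.2 -155.2] [98.5 63. ] 10.41781997680664 4717.462180187693
[[393, 202], [383, 204], [385, 215], [374, 218], [378, 240], [400, 236]]
596.0 [609.1 -26.6] [62.  99.1] 29.51923942565918 4655.137058435557
[[355, 175], [344, 179], [337, 170], [318, 181], [330, 199], [359, 182]]
285.0 [ 623.9 -165. ] [44.  69.8] 11.552398681640625 2214.1001659044996
[[401, 176], [393, 175], [390, 167], [375, 171], [378, 185], [402, 180]]
```

View pics/b_plates.png

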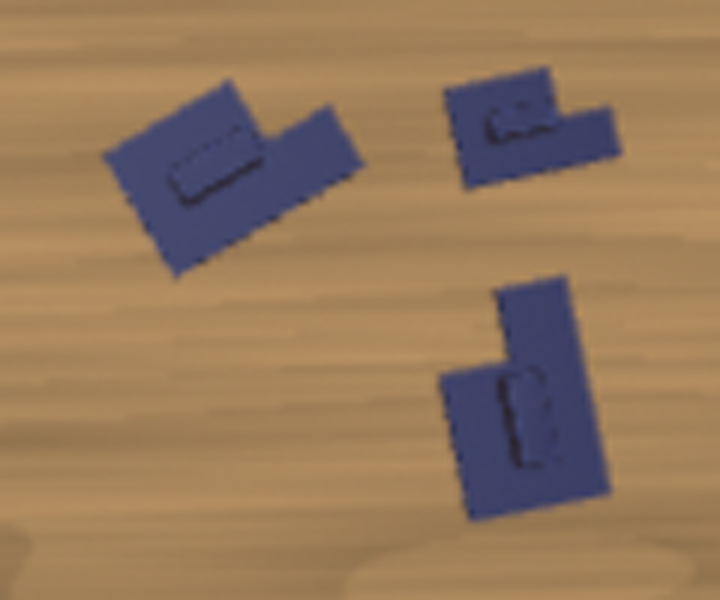

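View pics/b_nests.png

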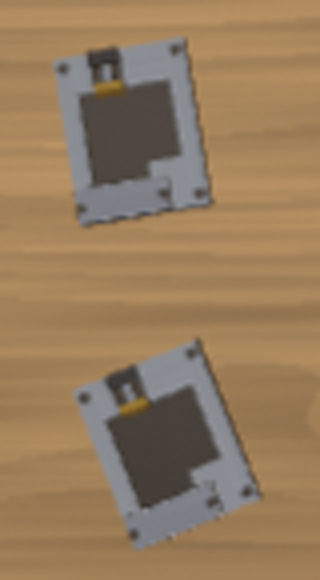

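View pics/b_sc.png

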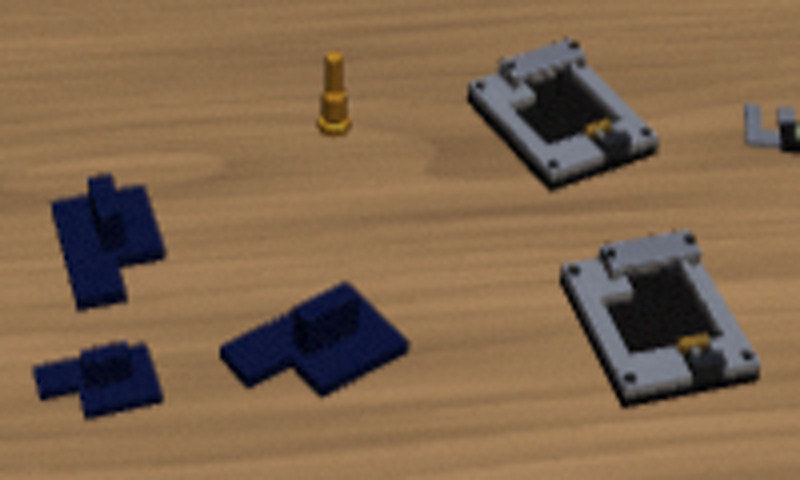

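The sizes settle which plate it is. The small one at (388,176) is about 73x47 mm, which is the real plate, and the other two are about 1.37 times too big. Its heel points left and its tongue sits on the +y side, which is the correct handedness. Next come the precise poses.

```bash
cat > m.py <<'E'
from h import *
def rect(im,x0,x1,y0,y1,lo,hi,z,cam='top',inv=False,k=6,name=None,close=0):
    c=cv2.resize(im[y0:y1,x0:x1],None,fx=k,fy=k,interpolation=cv2.INTER_CUBIC)
    m=cv2.inRange(cv2.cvtColor(c,cv2.COLOR_BGR2HSV),lo,hi)
    if inv: m=255-m
    if close: m=cv2.morphologyEx(m,cv2.MORPH_CLOSE,np.ones((close,close)))
    m=cv2.morphologyEx(m,cv2.MORPH_OPEN,np.ones((5,5)))
    cs,_=cv2.findContours(m,cv2.RETR_EXTERNAL,cv2.CHAIN_APPROX_NONE)
    q=max(cs,key=cv2.contourArea)
    if name:
        cv2.drawContours(c,[q],-1,(0,255,0),1); cv2.imwrite(name,c)
    uv=(q[:,0]+0.5)/k-0.5+[x0,y0]
    w=(plane(cam,uv,z)[:,:2]*1000).astype(np.float32)
    r=cv2.minAreaRect(w); return r,uv,w,cv2.contourArea(w)
E
python3 - <<'E'
from m import *
for c in('top','scene','wrist'):
    p=robot.camera_params(c); print(c,(-p['R'].T@p['t']).round(3))
im=cv2.imread('pics/a_top.png')
r=rect(im,365,415,155,198,(108,70,0),(135,255,255),0.006,name='pics/c1.png'); print('plate',r[0],r[3])
r=rect(im,230,290,150,215,(0,0,70),(179,75,255),0.018,name='pics/c2.png',close=9); print('nest',r[0],cv2.boxPoints(r[0]).round(1).tolist())
R=cv2.Rodrigues(np.array(robot.read_state()['orientation']))[0]; print(R.round(3))
a=cv2.imread('pics/c1.png');b=cv2.imread('pics/c2.png');
h=max(a.shape[0],b.shape[0]);f=np.zeros((h,a.shape[1]+b.shape[1],3),np.uint8);f[:a.shape[0],:a.shape[1]]=a;f[:b.shape[0],a.shape[1]:]=b;cv2.imwrite('pics/c.png',f)
E
```

```text
top [ 0.487 -0.014  1.31 ]
scene [ 1.43  -0.095  0.853]
wrist [0.099 0.596 0.383]
plate ((624.5285034179688, -165.7209014892578), (45.25882339477539, 71.30103302001953), 10.848885536193848) 2530.7626971886493
nest ((609.4412841796875, 198.87489318847656), (120.66529846191406, 94.9608383178711), 9.01169490814209) [[542.4000244140625, 236.3000030517578], [557.2999877929688, 142.5], [676.5, 161.39999389648438], [661.5999755859375, 255.1999969482422]]
[[-0.961  0.276 -0.   ]
 [ 0.276  0.961 -0.001]
 [ 0.    -0.001 -1.   ]]
```

View pics/c.png

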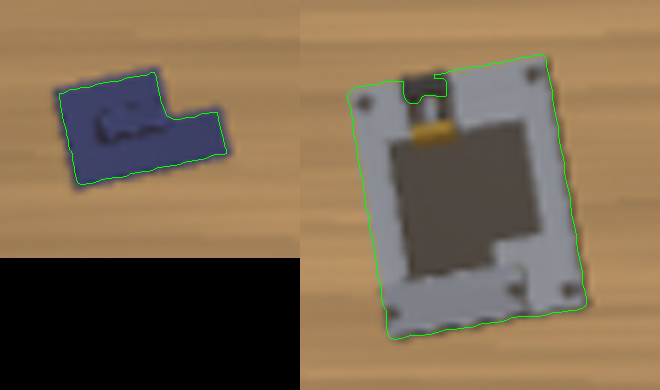

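Poses from the top view: the plate's origin is about (0.623, -0.159) with its x axis at 101°. The far nest's origin is about (0.609, 0.200) at 9°. The relative turn is 1.6 rad, within the stated range. I'll move to a hover beside the plate so the wrist camera can see it.

Call:
carry_out(
  commands=[
    [[-2.8,-2.7,-0.15,0],[-2.8,-2.7,-0.15,0],[-2.8,-2.7,-0.15,0],[-2.8,-2.7,-0.15,0],[-2.8,-2.7,-0.15,0],[-2.8,-2.7,-0.15,0],[-2.8,-2.7,-0.15,0],[-2.8,-2.7,-0.15,0],[-2.8,-2.7,-0.15,0],[-2.8,-2.7,-0.15,0],[-2.8,-2.7,-0.15,0],[-2.8,-2.7,-0.15,0],[-2.8,-2.7,-0.15,0],[-2.8,-2.7,-0.15,0],[-2.8,-2.7,-0.15,0],[-2.8,-2.7,-0.15,0],[-2.8,-2.7,-0.15,0],[-2.8,-2.7,-0.15,0],[-2.8,-2.7,-0.15,0],[-2.8,-2.7,-0.15,0]],
  ],
  claw=4,
)

```text
t: 1.82
tool_pos: [0.5552, -0.099, 0.2623]
orientation: [-0.439, -3.11, -0.0]
force: [1.3, 1.0, 0.2]
opening: 0.0397
```

Call:
carry_out(
  commands=[
    [[-2.8,-2.5,0,0],[-2.8,-2.5,0,0],[-2.8,-2.5,0,0],[-2.8,-2.5,0,0],[0,0,0,7],[0,0,0,7],[0,0,0,7],[0,0,0,7],[0,0,0,7],[0,0,0,7],[0,0,0,7],[0,0,0,7],[0,0,0,7],[0,0,0,0]],
  ],
)

```text
t: 2.98
tool_pos: [0.6346, -0.2239, 0.2621]
orientation: [-2.006, -2.417, 0.0]
force: [0.1, -0.5, 0.3]
opening: 0.0403
```

Run:
```python
from m import *
s=robot.read_state(); print(s['t'],s['tool_pos'],s['q'],s['force'])
print(cv2.Rodrigues(s['orientation'])[0].round(3))
p=robot.camera_params('wrist'); im=robot.read_camera('wrist'); np.savez('pics/d.npz',**p)
cv2.imwrite('pics/d.png',im[:,:,::-1])
print(proj('wrist',[[.623,-.159,.008]],p), p['R'].round(3))
```

```text
2.9833 [ 0.63460313 -0.22394977  0.26209339] [-4.15400895e-01  3.20159801e-01  1.21689151e+00 -1.51254804e-05
  1.60541145e+00 -6.00808008e-01] [ 0.08207865 -0.45562712  0.28008791]
[[-0.184  0.983 -0.001]
 [ 0.983  0.184  0.   ]
 [ 0.    -0.001 -1.   ]]
[[319.47942219 123.89367605]] [[ 0.983  0.185 -0.001]
 [ 0.179 -0.952  0.249]
 [ 0.045 -0.245 -0.968]]
```

View pics/d.png

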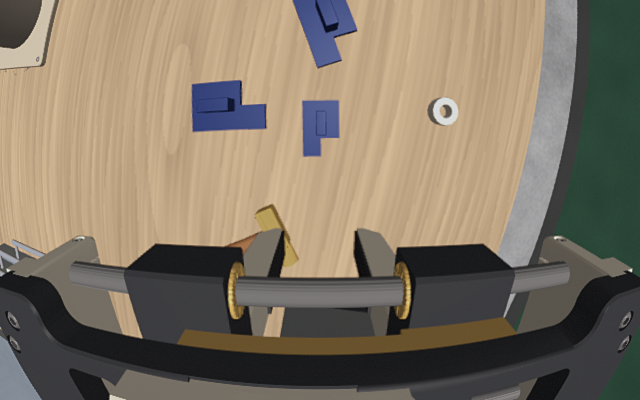

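The wrist view shows the small plate near (321,127), with its tongue at lower left and its rib at (321,123). I'll measure it from this view.

Run:
```python
from m import *
import m
P=dict(np.load('pics/d.npz')); im=cv2.imread('pics/d.png')
m.plane=lambda cam,uv,z: plane(cam,uv,z,P)
for z in (0.008,0.0):
    r,uv,w,a=m.rect(im,290,350,85,170,(108,70,0),(135,255,255),z,cam='wrist',name='pics/d1.png',k=5)
    print(z,r,a)
    b=cv2.boxPoints(r); th=np.deg2rad(r[2]); 
    # long axis
    e=b[1]-b[0],b[2]-b[1]; L=max(e,key=np.linalg.norm); L=L/np.linalg.norm(L); L=L if L[1]>0 else -L
    print('ang',np.degrees(np.arctan2(L[1],L[0])),'origin',np.array(r[0])+7*L)
```

```text
0.008 ((625.1412963867188, -164.1067352294922), (46.22998046875, 72.03966522216797), 11.247762680053711) 2685.8513185207266
ang 101.24779 origin [ 623.77592909 -157.24118614]
0.0 ((625.2067260742188, -164.28213500976562), (47.14271926879883, 73.46198272705078), 11.247803688049316) 2792.9557961067185
ang 101.24782 origin [ 623.84135485 -157.41658592]
```

View pics/d1.png

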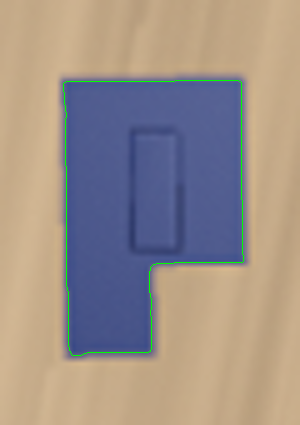

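Call:
carry_out(
  commands=[
    [[1.3,0.02,2.8,-0.5],[1.3,0.02,2.8,0],[1.3,0.02,2.8,0],[1.3,0.02,2.8,0],[1.3,0.02,2.8,0],[1.28,0.02,2.8,0],[0,0,2.2,0],[0,0,1.6,0],[0,0,1.2,0],[0,0,0.7,0],[0,0,0.3,0],[0,0,0,0]],
  ],
)

```text
t: 4.03
tool_pos: [0.6206, -0.1477, 0.0345]
orientation: [-1.987, -2.433, 0.0]
force: [0.4, -0.1, 0.1]
opening: 0.0399
```

Run:
```python
from m import *
s=robot.read_state(); print(s['t'],s['tool_pos'],s['q'])
im=robot.read_camera('wrist')
cv2.imwrite('pics/e.png',im[:,:,::-1])
im=robot.read_camera('scene')
cv2.imwrite('pics/e2.png',cv2.resize(im[180:280,200:320,::-1],None,fx=5,fy=5,interpolation=cv2.INTER_CUBIC))
```

```text
4.0333 [ 0.62062462 -0.14769967  0.0345159 ] [-3.13975282e-01  3.99799761e-01  1.54620985e+00 -1.23429246e-05
  1.19583361e+00 -5.15115247e-01]
```

View pics/e.png

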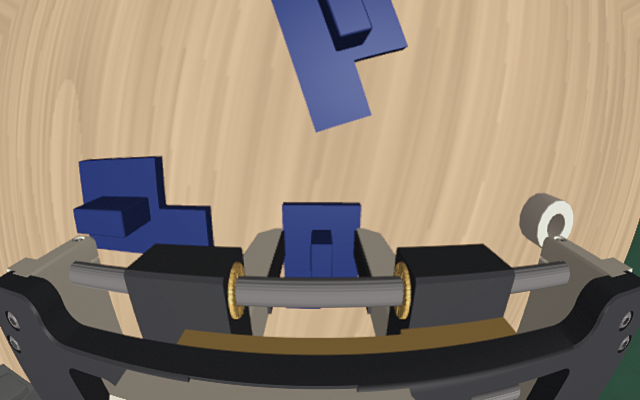

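View pics/e2.png

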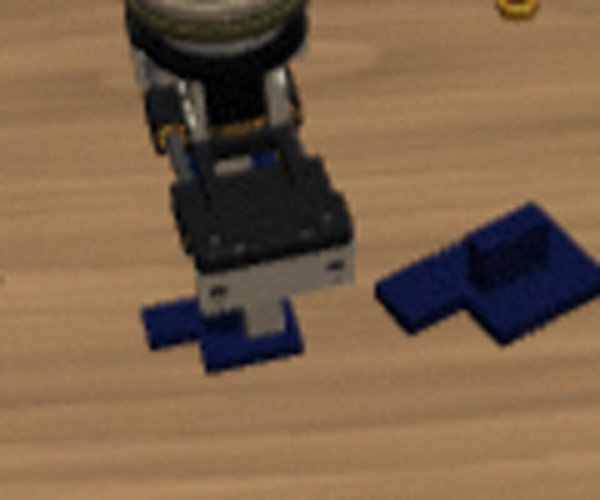

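The rib sits centred between the fingers: in the wrist view the rib is at column 321 and the heel edge at row 204. I'll close gently and then lift 12 mm so the nose droops.

Call:
carry_out(
  commands=[
    [[0,0,0,0],[0,0,0,0],[0,0,0,0],[0,0,0,0],[0,0,0,0],[0,0,0,0]],
  ],
  claw=0.6,
  grip_force=3,
)

```text
t: 4.63
tool_pos: [0.6209, -0.1476, 0.035]
orientation: [1.988, 2.432, 0.0]
force: [1.4, 0.1, 1.4]
opening: 0.012
```

Call:
carry_out(
  commands=[
    [[0,0,-0.2,0],[0,0,-0.2,0],[0,0,-0.2,0],[0,0,-0.2,0],[0,0,-0.2,0],[0,0,-0.2,0],[0,0,0,0],[0,0,0,0]],
  ],
)

```text
t: 5.3
tool_pos: [0.6208, -0.1476, 0.0469]
orientation: [1.988, 2.432, 0.0]
force: [0.1, 0.5, -3.3]
opening: 0.0119
```

Run:
```python
from m import *
s=robot.read_state(); print(s['t'],s['tool_pos'],s['opening'],s['force'],s['wrist_torque'])
p=robot.camera_params('wrist');np.savez('pics/f.npz',**p)
im=robot.read_camera('wrist')
cv2.imwrite('pics/f.png',im[:,:,::-1])
im=robot.read_camera('scene')
cv2.imwrite('pics/f2.png',cv2.resize(im[180:280,200:320,::-1],None,fx=5,fy=5,interpolation=cv2.INTER_CUBIC))
```

```text
5.3 [ 0.62079934 -0.14757453  0.0469035 ] 0.01185469523246037 [ 0.12810688  0.49474206 -3.28790263] [-0.07455304  0.06527999  0.04263238]
```

View pics/f.png

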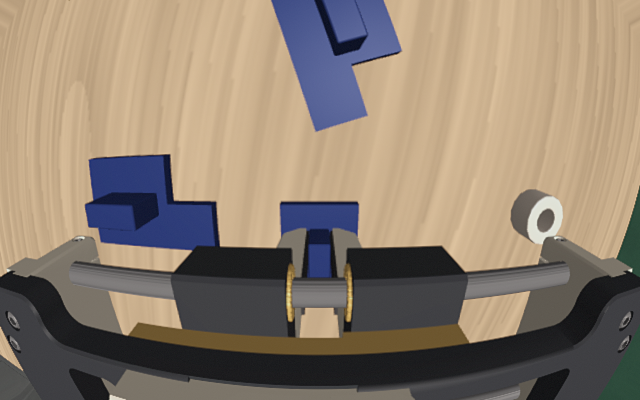

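View pics/f2.png

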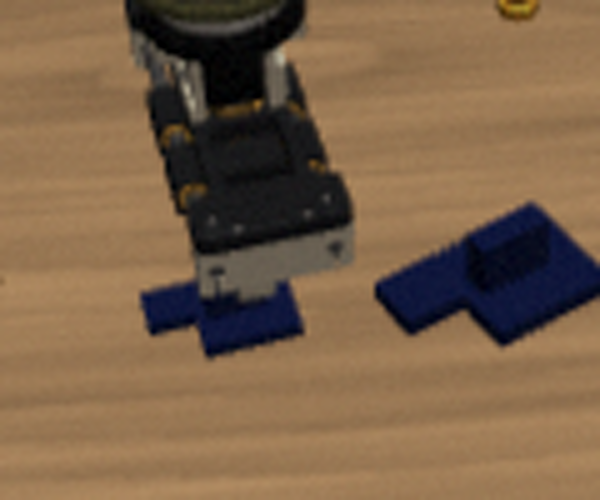

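It lifted level: the force is about the plate's weight, and the plate didn't tilt in either view. I'll put it down and regrip closer to the rib's heel end with less overlap, so that it pivots.

Call:
carry_out(
  commands=[
    [[0,0,0.4,0],[0,0,0.4,0],[0,0,0.4,0],[0,0,0,0]],
  ],
)

```text
t: 5.73
tool_pos: [0.6203, -0.1474, 0.0336]
orientation: [-1.988, -2.432, 0.0]
force: [0.3, -0.5, -0.8]
opening: 0.0121
```

Call:
carry_out(
  commands=[
    [[0,0,0,0],[0,0,0,0],[0.2,0,-0.25,0],[0.25,0,-0.25,0],[0,0,0,0],[0,0,0,0]],
  ],
  claw=2,
)

```text
t: 6.23
tool_pos: [0.6201, -0.143, 0.0403]
orientation: [1.987, 2.432, 0.001]
force: [0.1, 1.2, 0.9]
opening: 0.0199
```

Call:
carry_out(
  commands=[
    [[0,0,0,0],[0,0,0,0],[0,0,0,0],[0,0,0,0],[0,0,-0.2,0],[0,0,-0.2,0],[0,0,-0.2,0],[0,0,-0.2,0],[0,0,-0.2,0],[0,0,-0.2,0],[0,0,0,0],[0,0,0,0]],
  ],
  claw=0.6,
  grip_force=3,
)

```text
t: 7.23
tool_pos: [0.6199, -0.1431, 0.0519]
orientation: [1.988, 2.432, 0.0]
force: [-0.1, -0.1, -0.8]
opening: 0.0115
```

Run:
```python
from m import *
s=robot.read_state(); print(s['t'],s['tool_pos'],s['opening'],s['force'],s['wrist_torque'])
p=robot.camera_params('wrist');np.savez('pics/g.npz',**p)
im=robot.read_camera('wrist')
cv2.imwrite('pics/g.png',im[:,:,::-1])
im=robot.read_camera('scene')
cv2.imwrite('pics/g2.png',cv2.resize(im[180:280,200:320,::-1],None,fx=5,fy=5,interpolation=cv2.INTER_CUBIC))
```

```text
7.2333 [ 0.61987215 -0.14310373  0.05187587] 0.011459052616052179 [-0.09724622 -0.13232507 -0.77358921] [-0.05535391  0.04569745 -0.0136984 ]
```

View pics/g.png

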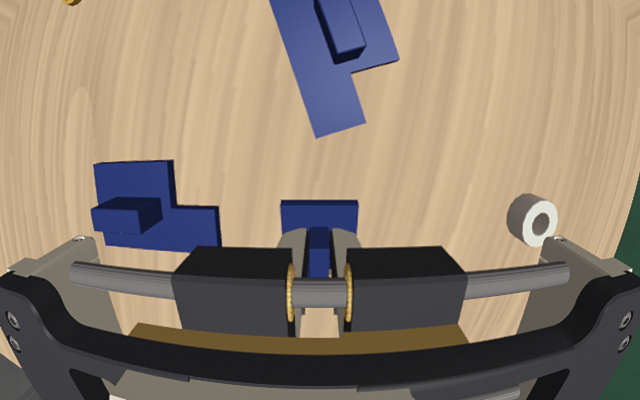

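View pics/g2.png

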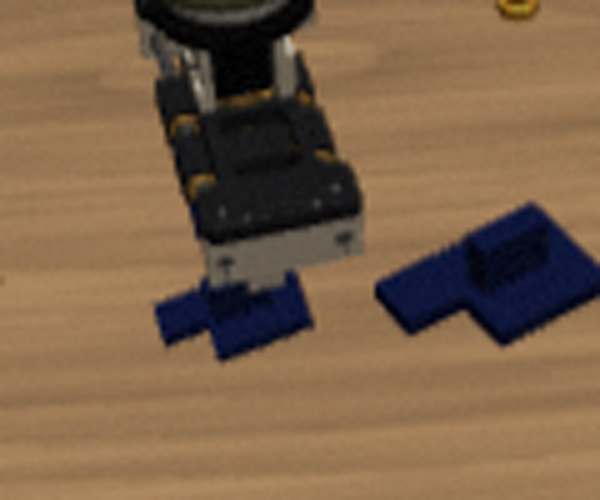

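The nose is now down about 12°: in the scene crop the plate's edge has steepened, and the tool force shows the nose resting on the counter. I'll tighten the grip, lift, and carry it over near the nest.

Call:
carry_out(
  commands=[
    [[0,0,0,0],[0,0,0,0],[0,0,0,0],[0,0,-0.5,0],[0,0,-1.5,0],[0,0,-3,0],[0,0,-3.5,0],[0,0,-3.5,0],[0,0,-2.5,0],[0,0,-0.5,0]],
  ],
  grip_force=40,
)

```text
t: 8.17
tool_pos: [0.6225, -0.1441, 0.2089]
orientation: [1.983, 2.425, 0.005]
force: [1.1, 0.1, 0.3]
opening: 0.0108
```

Call:
carry_out(
  commands=[
    [[1,-0.1,0,0],[2,-0.2,0,0],[2.8,-0.28,0,0],[2.8,-0.28,0,0],[2.8,-0.28,0,0],[2.8,-0.28,0,0],[2.8,-0.28,0,0],[2.8,-0.28,0,0],[2.8,-0.28,0,0],[2.8,-0.28,0,0],[2.8,-0.28,0,0],[2.8,-0.28,0,0],[2,-0.2,0,0],[1.1,-0.1,0,0],[0,0,0,3.1],[0,0,0,6],[0,0,0,7],[0,0,0,7],[0,0,0,7],[0,0,0,7]],
  ],
)

```text
t: 9.83
tool_pos: [0.5175, 0.1838, 0.1994]
orientation: [-2.663, -1.665, 0.005]
force: [0.1, -0.6, -2.9]
opening: 0.0104
```

Call:
carry_out(
  commands=[
    [[0,0,0,7],[0,0,0,7],[0,0,0,7],[0,0,0,7],[0,0,0,7],[0,0,0,7],[0,0,0,6],[0,0,0,5],[0,0,0,2],[0,0,0,0]],
  ],
)

```text
t: 10.67
tool_pos: [0.5176, 0.1838, 0.1996]
orientation: [3.131, 0.253, -0.005]
force: [0.2, -0.2, -1.7]
opening: 0.0107
```

Run:
```python
from m import *
s=robot.read_state(); print(s['t'],s['tool_pos'],s['opening'],s['q'],s['force'],s['wrist_torque'])
print(cv2.Rodrigues(s['orientation'])[0].round(4))
p=robot.camera_params('wrist');np.savez('pics/i.npz',**p)
im=robot.read_camera('wrist')
cv2.imwrite('pics/i.png',im[:,:,::-1])
im=robot.read_camera('scene')
cv2.imwrite('pics/i2.png',cv2.resize(im[100:260,300:460,::-1],None,fx=3.7,fy=3.7,interpolation=cv2.INTER_CUBIC))
```

```text
10.6667 [0.51757656 0.18380288 0.19958774] 0.01074088905913212 [ 2.48033567e-01  1.39818401e-02  1.67075864e+00 -2.38459207e-04
  1.45989985e+00  1.65741223e+00] [ 0.22178785 -0.19352841 -1.65941281] [-0.00127871  0.12386342  0.00143549]
[[ 9.870e-01  1.607e-01 -2.900e-03]
 [ 1.607e-01 -9.870e-01 -1.000e-03]
 [-3.000e-03  5.000e-04 -1.000e+00]]
```

View pics/i.png

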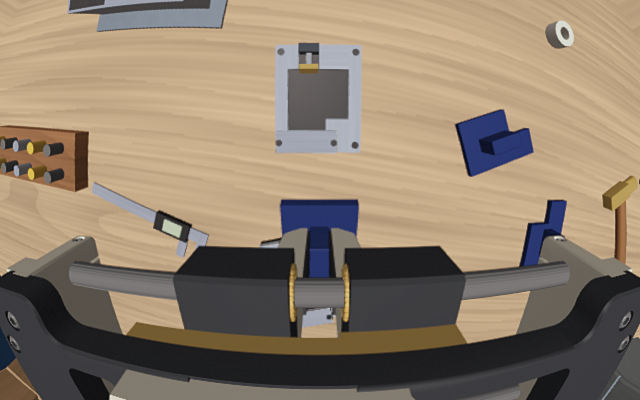

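View pics/i2.png

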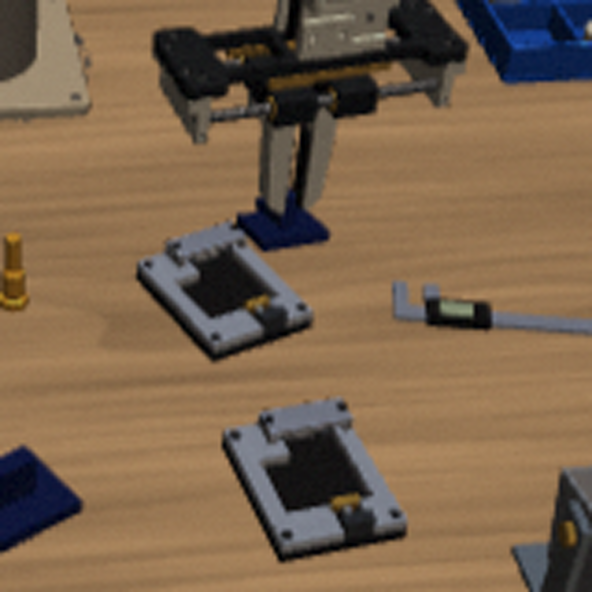

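The wrist view shows the target nest clearly (outline columns 276–361, rows 43–152). The plate is held with its heel edge at row 200. I'll measure both.

Run:
```python
from m import *
import m
P=dict(np.load('pics/i.npz')); im=cv2.imread('pics/i.png')
print('cam',-P['R'].T@P['t'])
m.plane=lambda cam,uv,z: plane(cam,uv,z,P)
def sh(r):
    b=cv2.boxPoints(r); e=b[1]-b[0],b[2]-b[1]; L=max(e,key=np.linalg.norm); L=L/np.linalg.norm(L); L=L if L[0]>0 else -L
    return np.degrees(np.arctan2(L[1],L[0])),L
r,uv,w,a=m.rect(im,260,375,30,165,(0,0,95),(179,60,255),.018,cam='wrist',name='pics/i3.png',k=4,close=15)
print(r,a,sh(r)); A,L=sh(r); print('origin',np.array(r[0])-L)
r,uv,w,a=m.rect(im,282,355,60,140,(0,0,0),(179,90,110),.010,cam='wrist',name='pics/i4.png',k=6)
print('floor',r,a,sh(r)); ap=cv2.approxPolyDP(w.reshape(-1,1,2),3,True)[:,0]; 
for o in ((609.5,200.2),):
    A=np.deg2rad(9.0);R=np.array([[np.cos(A),np.sin(A)],[-np.sin(A),np.cos(A)]]); print(((ap-np.array(o))@R.T).round(1).tolist())
# heel edge: heel rows
g=im[195:260,275:365]; cv2.imwrite('pics/i5.png',cv2.resize(g,None,fx=6,fy=6,interpolation=cv2.INTER_CUBIC))
a,b=cv2.imread('pics/i3.png'),cv2.imread('pics/i4.png'); f=np.zeros((600,800,3),np.uint8); f[:a.shape[0]*2//3,:a.shape[1]*2//3]=cv2.resize(a,(a.shape[1]*2//3,a.shape[0]*2//3)); f[:b.shape[0],320:320+b.shape[1]]=b; cv2.imwrite('pics/i6.png',f)
```

```text
cam [0.58606308 0.19589799 0.35043887]
((609.19873046875, 201.06338500976562), (120.21717834472656, 93.42374420166016), 8.974952697753906) 10815.71338109998 (np.float32(8.974955), array([0.9877566, 0.1560027], dtype=float32))
origin [608.21097386 200.90738231]
floor ((608.409912109375, 200.9634552001953), (67.42878723144531, 65.1553955078125), 8.753266334533691) 3920.427769271657 (np.float32(8.753264), array([0.98835284, 0.15217969], dtype=float32))
[[32.1, 33.2], [-34.4, 32.8], [-34.6, -6.2], [-22.1, -7.4], [-21.3, -31.2], [32.3, -31.2], [32.5, 1.0], [27.7, 1.9]]
```

View pics/i6.png

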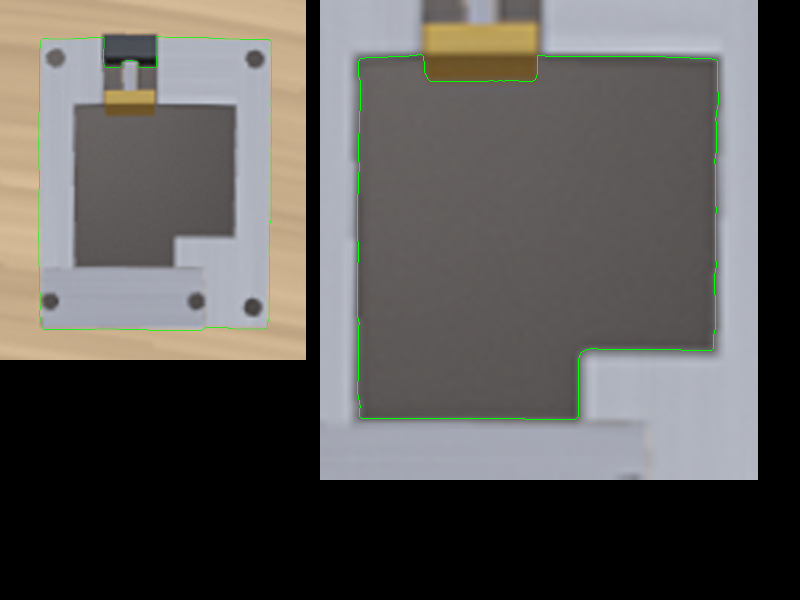

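View pics/i5.png

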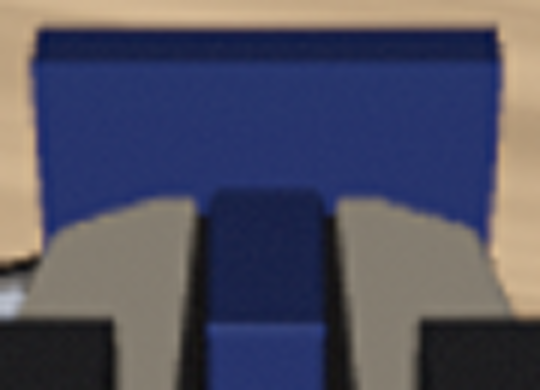

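Run:
```python
from m import *
P=dict(np.load('pics/i.npz'))
T=np.array([.51758,.18380,.19959]); ex=np.array([.987,.1607,0]); ez=np.array([0,0,1.])
for px,pz in ((11.5,28.5),(9,28),(13,30)):
  for th in (0,8,10,12,14,16,18):
    t=np.deg2rad(th);c,s=np.cos(t),np.sin(t); out=[]
    for x,z in ((30,0),(30,8),(15,32),(15,8)):
        u,v=x-px,z-pz; X=T+ex*(px-15.4+u*c-v*s)/1000+ez*(pz-40+u*s+v*c)/1000
        out.append(proj('wrist',X,P)[0].round(1))
    print(px,pz,th,[float(o[1]) for o in out])
```

```text
11.5 28.5 0 [206.4, 210.0, 248.0, 232.7]
11.5 28.5 8 [201.8, 207.1, 249.2, 228.9]
11.5 28.5 10 [200.8, 206.4, 249.5, 228.0]
11.5 28.5 12 [199.8, 205.9, 249.8, 227.1]
11.5 28.5 14 [198.9, 205.3, 250.1, 226.3]
11.5 28.5 16 [198.0, 204.9, 250.4, 225.4]
11.5 28.5 18 [197.2, 204.4, 250.7, 224.6]
9 28 0 [206.4, 210.0, 248.0, 232.7]
9 28 8 [202.1, 207.4, 249.6, 229.2]
9 28 10 [201.2, 206.8, 250.0, 228.4]
9 28 12 [200.3, 206.4, 250.4, 227.6]
9 28 14 [199.5, 205.9, 250.9, 226.9]
9 28 16 [198.7, 205.6, 251.3, 226.1]
9 28 18 [197.9, 205.2, 251.7, 225.4]
13 30 0 [206.4, 210.0, 248.0, 232.7]
13 30 8 [201.4, 206.6, 248.7, 228.5]
13 30 10 [200.3, 205.9, 248.9, 227.4]
13 30 12 [199.2, 205.2, 249.0, 226.4]
13 30 14 [198.1, 204.5, 249.2, 225.5]
13 30 16 [197.1, 203.9, 249.4, 224.5]
13 30 18 [196.2, 203.4, 249.6, 223.6]
```

The tilt works out at about 12°, and the rows fit in both views. Nest origin is (609.4, 201.2) at 8.9°. I'll move over the pocket, with the nose aimed at nest x ≈ -28, just short of the keeper, and lower it.

Call:
carry_out(
  commands=[
    [[1.2,-0.02,0,0.3],[2.2,-0.04,0,0],[2.5,-0.05,0,0],[2.5,-0.05,0,0],[2.2,-0.05,0,0],[1.14,-0.02,0,0],[0,0,2,0],[0,0,3,0],[0,0,3,0],[0,0,2,0],[0,0,1.5,0],[0,0,1,0],[0,0,0.6,0],[0,0,0,0]],
  ],
)

```text
t: 11.93
tool_pos: [0.6337, 0.205, 0.0696]
orientation: [3.131, 0.249, -0.002]
force: [0.1, 0.6, -2.4]
opening: 0.0109
```

```bash
cat > st.py <<'E'
from m import *
def st():
    s=robot.read_state(); R=cv2.Rodrigues(s['orientation'])[0]
    O=np.array([.6094,.2012]);A=np.deg2rad(8.9);M=np.array([[np.cos(A),np.sin(A)],[-np.sin(A),np.cos(A)]])
    n=M@(s['tool_pos'][:2]-O)*1000; f=M@s['force'][:2]
    print('t',s['t'],'nest xy',n.round(2),'z',round(s['tool_pos'][2]*1000,2),'F',f.round(1),round(s['force'][2],1),'Tq',s['wrist_torque'].round(2),'yaw',round(np.degrees(np.arctan2(R[1,0],R[0,0])),2),'op',round(s['opening']*1000,1))
st()
E
python3 - <<'E'
from st import *
im=robot.read_camera('scene')
cv2.imwrite('pics/j2.png',cv2.resize(im[170:270,330:430,::-1],None,fx=6,fy=6,interpolation=cv2.INTER_CUBIC))
im=robot.read_camera('wrist')
cv2.imwrite('pics/j1.png',im[:,:,::-1])
E
```

```text
t 11.9333 nest xy [24.61  0.03] z 69.61 F [0.2 0.6] -2.4 Tq [-0.02  0.18 -0.01] yaw 9.09 op 10.9
```

View pics/j2.png

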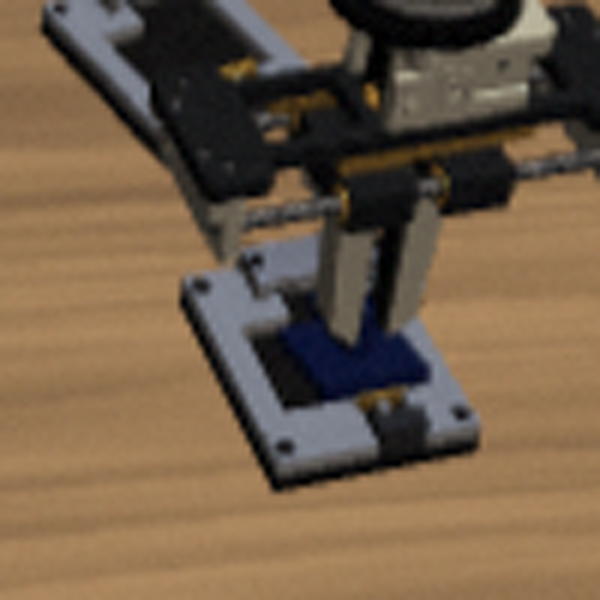

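View pics/j1.png

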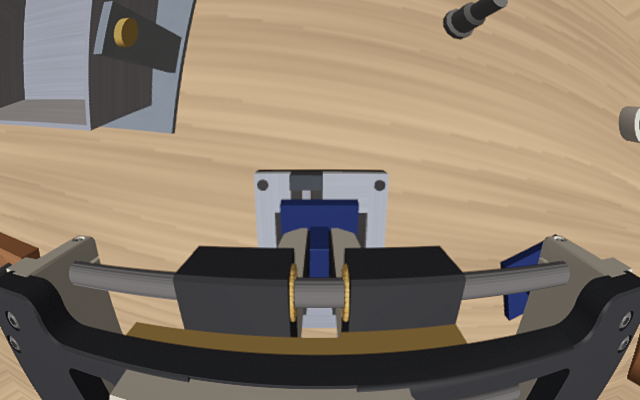

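I'm directly over the pocket: the scene crop shows the plate above the cavity with its nose toward the keeper. TCP z is 69.6, so I'll lower it the last 6.5 mm and slide in slowly.

Call:
carry_out(
  commands=[
    [[0,0,0.3,0],[0,0,0.25,0],[0,0,0.1,0],[0,0,0,0]],
  ],
)

```text
t: 12.37
tool_pos: [0.6342, 0.2052, 0.0642]
orientation: [3.132, 0.248, 0.0]
force: [0.1, 0.4, -2.2]
opening: 0.0102
```

Call:
carry_out(
  commands=[
    [[-0.2,0,0,0],[-0.2,0,0,0],[-0.2,0,0,0],[-0.15,0,0,0],[-0.1,0,0,0],[-0.05,0,0,0],[-0.05,0,0,0],[0,0,0,0]],
  ],
)

```text
t: 13.03
tool_pos: [0.6249, 0.2037, 0.0643]
orientation: [-3.132, -0.248, -0.001]
force: [0.1, 0.3, -1.8]
opening: 0.0106
```

```bash
python3 st.py
```

```text
t 13.0333 nest xy [15.69  0.06] z 64.3 F [0.1 0.3] -1.8 Tq [-0.09  0.06  0.  ] yaw 9.07 op 10.6
```

Call:
carry_out(
  commands=[
    [[0,0,0.15,0],[-0.05,0,0,0],[-0.05,0,0,0],[-0.05,0,0,0],[0,0,0,0]],
  ],
)

```text
t: 13.45
tool_pos: [0.6243, 0.2034, 0.0635]
orientation: [-3.132, -0.248, -0.004]
force: [4.3, -1.8, 0.3]
opening: 0.0107
```

```bash
python3 st.py
```

```text
t 13.45 nest xy [15.08 -0.13] z 63.51 F [ 4.  -2.4] 0.3 Tq [-0.21 -0.67 -0.01] yaw 9.06 op 10.7
```

Contact came at a nose position of about -36 (Fx 4 N), so the tongue missed the guide. The moment balance hints that the +y cheek was touched. I'll draw back, shift to y ≈ -3 and retry.

Call:
carry_out(
  commands=[
    [[0.15,0,0,0],[0.2,0,0,0],[0,0.15,0,0],[0,0.15,0,0],[-0.1,0,0,0],[-0.1,0,0,0],[-0.1,0,0,0],[-0.1,0,0,0],[0,0,0,0]],
  ],
)

```text
t: 14.2
tool_pos: [0.624, 0.2004, 0.0635]
orientation: [-3.132, -0.248, -0.003]
force: [3.0, -0.5, 1.3]
opening: 0.0104
```

```bash
python3 st.py
```

```text
t 14.2 nest xy [14.32 -3.05] z 63.45 F [ 2.9 -0.9] 1.3 Tq [-0.14 -0.54 -0.02] yaw 9.07 op 10.4
```

Call:
carry_out(
  commands=[
    [[-0.1,0,0,0],[-0.1,0,0,0],[0,0,0,0]],
  ],
)

```text
t: 14.45
tool_pos: [0.6208, 0.2, 0.0627]
orientation: [3.132, 0.248, -0.001]
force: [-0.3, -0.5, -0.9]
opening: 0.0109
```

Run:
```python
from st import *
im=robot.read_camera('wrist')
cv2.imwrite('pics/k1.png',cv2.resize(im[160:260,250:400,::-1],None,fx=5,fy=5,interpolation=cv2.INTER_CUBIC))
```

```text
t 14.45 nest xy [11.12 -2.93] z 62.68 F [-0.4 -0.5] -0.9 Tq [-0.24  0.09  0.01] yaw 9.07 op 10.9
```

View pics/k1.png

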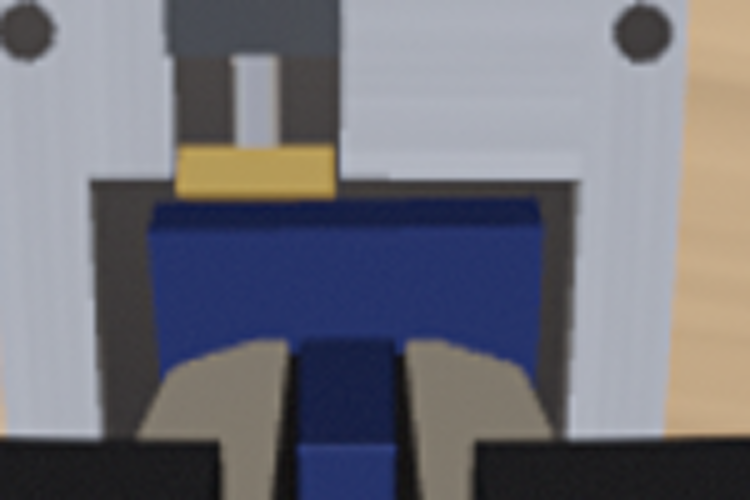

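The force vanished and the nose slid past -36, to about -41, so the tongue is in the guide at y ≈ -3. I'll go on to the end wall.

Call:
carry_out(
  commands=[
    [[-0.1,0,0,0],[-0.1,0,0,0],[-0.1,0,0,0],[0,0,0,0]],
  ],
)

```text
t: 14.83
tool_pos: [0.6181, 0.1996, 0.0626]
orientation: [3.132, 0.248, -0.0]
force: [1.3, -1.0, -0.8]
opening: 0.0106
```

```bash
python3 st.py
```

```text
t 14.8333 nest xy [ 8.37 -2.97] z 62.56 F [ 1.2 -1.2] -0.8 Tq [-0.26 -0.13  0.07] yaw 9.07 op 10.6
```

Call:
carry_out(
  commands=[
    [[-0.1,0,0,0],[-0.05,0,0,0],[0,0,0,0]],
  ],
)

```text
t: 15.08
tool_pos: [0.6174, 0.1994, 0.0632]
orientation: [-3.132, -0.248, -0.002]
force: [3.6, -1.9, 0.7]
opening: 0.0109
```

```bash
python3 st.py
```

```text
t 15.0833 nest xy [ 7.64 -3.07] z 63.15 F [ 3.2 -2.5] 0.7 Tq [-0.33 -0.57  0.05] yaw 9.06 op 10.9
```

The nose is at the end wall: TCP x is 7.6, nose about -44, Fx 3 N. Next I'll ease the grip and swing the heel down about the nose.

Call:
carry_out(
  commands=[
    [[0,0,0,0],[0.1,0,0.13,0],[0.1,0,0.13,0],[0.09,0,0.13,0],[0.09,0,0.14,0],[0.08,0,0.14,0],[0,0,0,0]],
  ],
  grip_force=20,
)

```text
t: 15.67
tool_pos: [0.6219, 0.2002, 0.0561]
orientation: [-3.132, -0.248, -0.001]
force: [5.2, -1.4, 4.5]
opening: 0.0115
```

```bash
python3 st.py
```

```text
t 15.6667 nest xy [12.16 -2.95] z 56.08 F [ 4.9 -2.2] 4.5 Tq [-0.36 -0.64 -0.  ] yaw 9.06 op 11.5
```

Call:
carry_out(
  commands=[
    [[0.08,0,0.15,0],[0.07,0,0.15,0],[0.07,0,0.15,0],[0.03,0,0.15,0],[0,0,0.15,0],[0,0,0,0]],
  ],
)

```text
t: 16.17
tool_pos: [0.6246, 0.2008, 0.0498]
orientation: [-3.131, -0.248, -0.002]
force: [2.6, -2.5, 10.6]
opening: 0.0116
```

Run:
```python
from st import *
p=robot.camera_params('wrist');np.savez('pics/l.npz',**p)
im=robot.read_camera('wrist')
cv2.imwrite('pics/l1.png',cv2.resize(im[140:260,240:410,::-1],None,fx=4.5,fy=4.5,interpolation=cv2.INTER_CUBIC))
```

```text
t 16.1667 nest xy [14.93 -2.78] z 49.82 F [ 2.2 -2.9] 10.6 Tq [-0.44 -0.03 -0.02] yaw 9.07 op 11.6
```

View pics/l1.png

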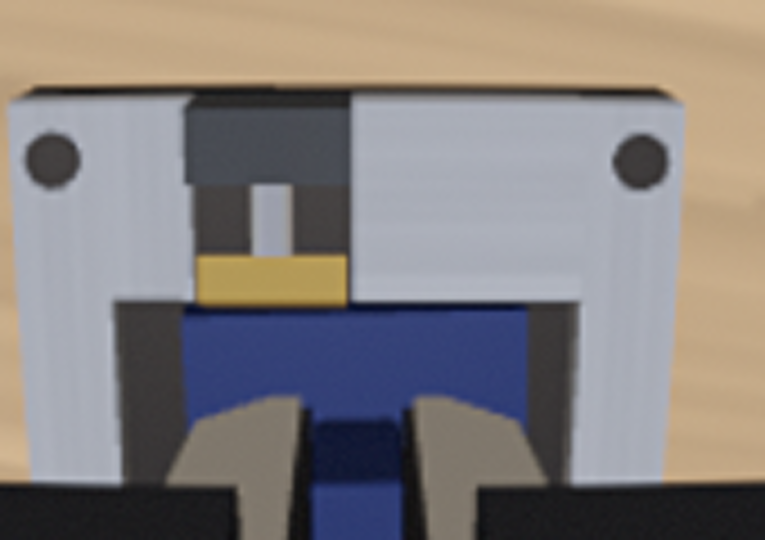

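The TCP is at z 49.8 and x 14.9, which is where it should be if the plate is flat, and Fz is 10.6 N. I'll press a little more and check.

Call:
carry_out(
  commands=[
    [[0,0,0.15,0],[0,0,0.15,0],[0,0,0.1,0],[0,0,0,0]],
  ],
)

```text
t: 16.55
tool_pos: [0.6258, 0.201, 0.0487]
orientation: [-3.131, -0.248, -0.006]
force: [-3.7, -4.2, 25.3]
opening: 0.0115
```

```bash
python3 st.py
```

```text
t 16.55 nest xy [16.12 -2.76] z 48.67 F [-4.3 -3.6] 25.3 Tq [-0.76  0.91 -0.01] yaw 9.08 op 11.5
```

At 25 N it barely moves further, so the plate is on the floor. I'll release, raise the tool straight up and look.

Call:
carry_out(
  commands=[
    [[0,0,0,0],[0,0,0,0],[0,0,0,0],[0,0,-1,0],[0,0,-2,0],[-1,0,-3,0],[-2,0,-3,0],[-3,0,-1,0],[-3,0,0,0],[-2,0,0,0],[0,0,0,0]],
  ],
  claw=2.6,
)

```text
t: 17.47
tool_pos: [0.5114, 0.1829, 0.1441]
orientation: [3.131, 0.25, -0.005]
force: [-0.5, 0.1, -0.6]
opening: 0.0261
```

Run:
```python
from st import *
p=robot.camera_params('wrist');np.savez('pics/n.npz',**p)
im=robot.read_camera('wrist');cv2.imwrite('pics/n.png',im[:,:,::-1])
im=robot.read_camera('scene');cv2.imwrite('pics/n_sc.png',im[:,:,::-1])
a=cv2.imread('pics/n.png');cv2.imwrite('pics/n1.png',cv2.resize(a[90:240,230:410],None,fx=4,fy=4,interpolation=cv2.INTER_CUBIC))
a=cv2.imread('pics/n_sc.png');cv2.imwrite('pics/n2.png',cv2.resize(a[180:270,340:430],None,fx=6.5,fy=6.5,interpolation=cv2.INTER_CUBIC))
```

```text
t 17.4667 nest xy [-99.65  -2.89] z 144.06 F [-0.5  0.2] -0.6 Tq [-0.05  0.24 -0.02] yaw 9.11 op 26.1
```

View pics/n1.png

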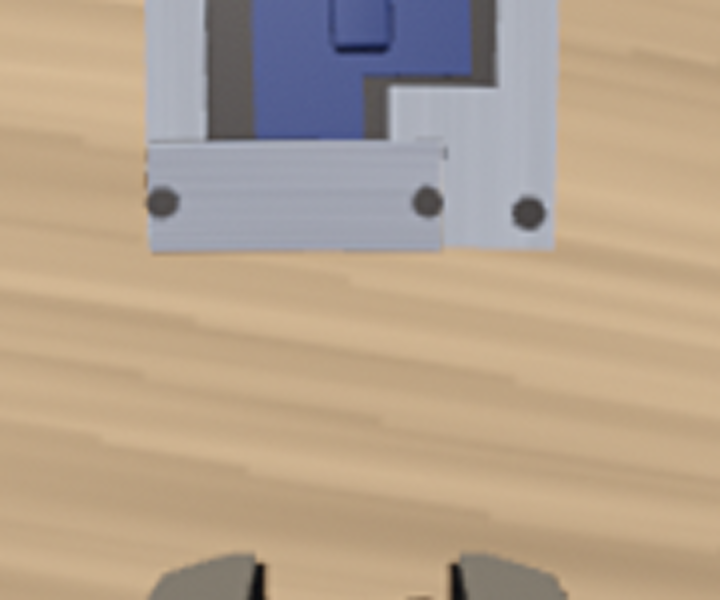

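View pics/n2.png

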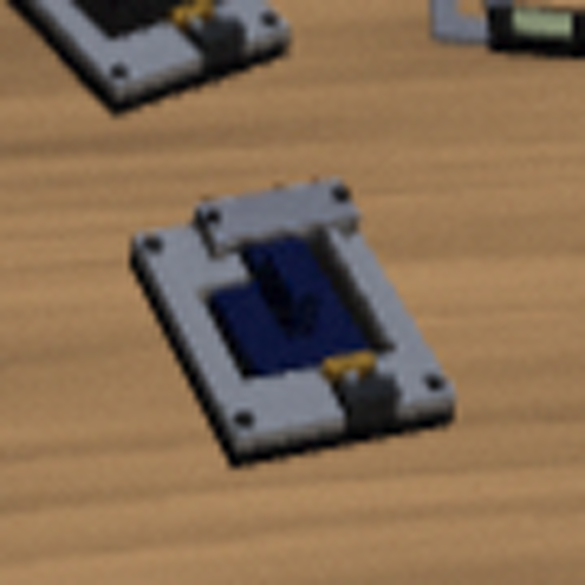

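It looks seated: in the scene crop the plate is flush in the pocket with the clamp at its heel. I'll measure from the full wrist picture.

Run:
```python
from m import *
import m
P=dict(np.load('pics/n.npz')); im=cv2.imread('pics/n.png'); m.plane=lambda cam,uv,z: plane(cam,uv,z,P)
cv2.imwrite('pics/n3.png',cv2.resize(im[30:160,260:380],None,fx=4.5,fy=4.5,interpolation=cv2.INTER_CUBIC))
A=np.deg2rad(8.9);R=np.array([[np.cos(A),np.sin(A)],[-np.sin(A),np.cos(A)]])
r,uv,w,a=m.rect(im,262,375,35,135,(105,70,0),(135,255,255),.018,cam='wrist',name='pics/n4.png',k=5)
print('plate',((cv2.approxPolyDP(w.reshape(-1,1,2),2.5,True)[:,0]-[609.4,201.2])@R.T).round(1).tolist(), r[2])
r,uv,w,a=m.rect(im,245,385,20,160,(0,0,110),(179,50,255),.018,cam='wrist',name='pics/n5.png',k=4,close=15)
print('nest',((cv2.boxPoints(r)-[609.4,201.2])@R.T).round(1).tolist(), r)
```

```text
plate [[30.0, -24.9], [28.7, 22.2], [-34.2, 20.5], [-34.5, -2.0], [-20.2, -3.4], [-19.3, -26.6]] 10.452215194702148
nest [[-59.9, 46.1], [-59.8, -46.5], [59.5, -46.4], [59.3, 46.2]] ((609.2068481445312, 201.00674438476562), (119.2239990234375, 92.60083770751953), 8.984871864318848)
```

View pics/n3.png

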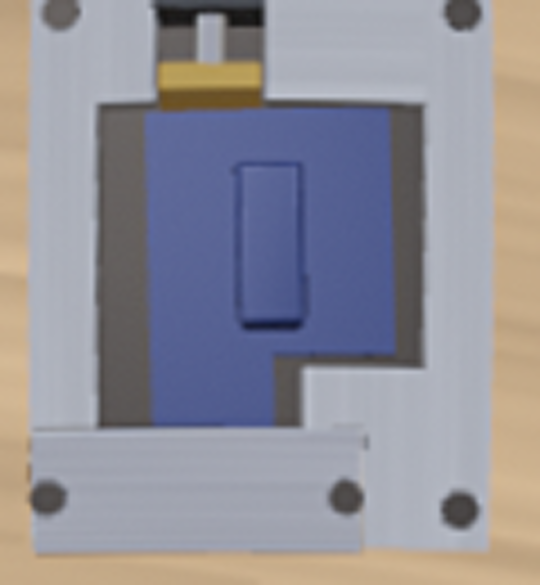

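View pics/n4.png

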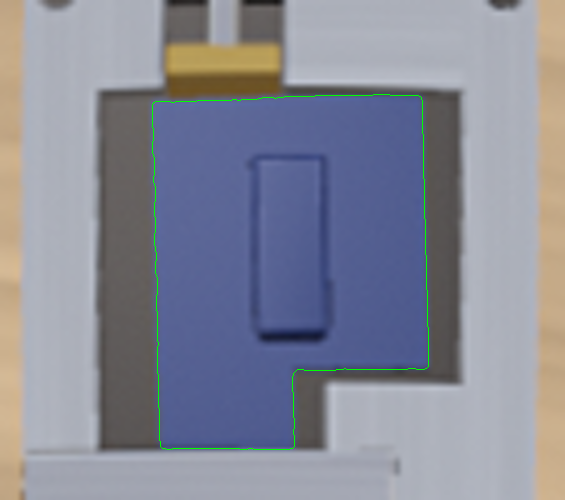

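Measured: plate x ≈ 0, y ≈ -2, yaw off by about 1.5°, and it lies within limits. A camera can't tell a 1–2 mm heel lift reliably. So I'll press on the rib's heel end with closed fingers, which both checks the height and seats the plate.

Call:
carry_out(
  commands=[
    [[1.5,0,0,0],[2.5,0,0,0],[2.5,0,0,0],[2.5,0,0,0],[1.5,0,0,0],[0.8,0,0,0],[0,0,1.5,0],[0,0,2.5,0],[0,0,2,0],[0,0,1.2,0],[0,0,0.7,0],[0,0,0.4,0],[0,0,0,0]],
  ],
  claw=0,
)

```text
t: 18.65
tool_pos: [0.6269, 0.201, 0.0609]
orientation: [3.132, 0.248, -0.001]
force: [0.6, 0.1, -0.7]
opening: 0.0005
```

```bash
python3 st.py
```

```text
t 18.65 nest xy [17.24 -2.95] z 60.95 F [ 0.6 -0. ] -0.7 Tq [-0.04  0.21 -0.  ] yaw 9.07 op 0.5
```

Call:
carry_out(
  commands=[
    [[-0.2,0,0.2,0],[0,0,0.15,0],[0,0,0.1,0],[0,0,0,0]],
  ],
)

```text
t: 18.98
tool_pos: [0.6252, 0.2007, 0.0576]
orientation: [-3.132, -0.248, -0.002]
force: [1.2, -0.3, -0.1]
opening: 0.0007
```

```bash
python3 st.py
```

```text
t 18.9833 nest xy [15.49 -2.89] z 57.58 F [ 1.2 -0.5] -0.1 Tq [0.02 0.18 0.01] yaw 9.07 op 0.7
```

Call:
carry_out(
  commands=[
    [[0,0,0.1,0],[0,0,0.1,0],[0,0,0,0]],
  ],
)

```text
t: 19.23
tool_pos: [0.6253, 0.2008, 0.0563]
orientation: [-3.132, -0.248, -0.002]
force: [-2.8, -0.8, 6.6]
opening: 0.0007
```

```bash
python3 st.py
```

```text
t 19.2333 nest xy [15.64 -2.88] z 56.3 F [-2.8 -0.4] 6.6 Tq [-0.1   0.71 -0.06] yaw 9.07 op 0.7
```

Call:
carry_out(
  commands=[
    [[0,0,0.15,0],[0,0,0.15,0],[0,0,0,0],[0,0,0,0]],
  ],
)

```text
t: 19.57
tool_pos: [0.6255, 0.2008, 0.0561]
orientation: [-3.132, -0.249, -0.002]
force: [-13.1, -3.4, 26.4]
opening: 0.0004
```

```bash
python3 st.py
```

```text
t 19.5667 nest xy [15.87 -2.89] z 56.1 F [-13.5  -1.3] 26.4 Tq [-0.69  2.71  0.01] yaw 9.08 op 0.4
```

It's solid at z 56.1 under 26 N, and 56.0 is fully flat. The tool also dragged toward +x, so I'll lift off and re-check x.

Call:
carry_out(
  commands=[
    [[-0.1,0,-0.2,0],[0,0,-1,0],[0,0,-2,0],[-1,0,-3,0],[-2,0,-3,0],[-3,0,-1,0],[-3,0,0,0],[-1.5,0,0,0],[0,0,0,0],[0,0,0,0]],
  ],
)

```text
t: 20.4
tool_pos: [0.5203, 0.184, 0.1547]
orientation: [-3.132, -0.249, -0.002]
force: [0.2, -0.9, -0.5]
opening: 0.0004
```

Run:
```python
from st import *
import m
P=robot.camera_params('wrist')
im=robot.read_camera('wrist')[:,:,::-1].copy();cv2.imwrite('pics/o.png',im); t=robot.read_camera('top');cv2.imwrite('pics/o_top.png',t[:,:,::-1])
m.plane=lambda cam,uv,z: plane(cam,uv,z,P)
A=np.deg2rad(8.9);R=np.array([[np.cos(A),np.sin(A)],[-np.sin(A),np.cos(A)]])
f=lambda w:((w-[609.4,201.2])@R.T).round(1).tolist()
r,uv,w,a=m.rect(im,262,375,35,135,(105,70,0),(135,255,255),.018,cam='wrist',name='pics/o4.png',k=5)
print('plate',f(cv2.approxPolyDP(w.reshape(-1,1,2),2.5,True)[:,0]))
q=w-np.array([609.4,201.2]); q=q@R.T
for y0,y1 in((-20,-5),):
    s=(q[:,1]>y0)&(q[:,1]<y1); h=q[s&(q[:,0]>20)]; n=q[s&(q[:,0]<-10)]; print('heel x',h[:,0].mean(),'step x',n[:,0].mean())
r,uv,w,a=m.rect(im,245,385,20,160,(0,0,110),(179,50,255),.018,cam='wrist',name='pics/o5.png',k=4,close=15)
print('nest',f(cv2.boxPoints(r)))
cv2.imwrite('pics/o3.png',cv2.resize(im[20:160,250:380],None,fx=4.2,fy=4.2,interpolation=cv2.INTER_CUBIC))
```

```text
t 20.4 nest xy [-90.65  -3.19] z 154.68 F [ 0. -1.] -0.5 Tq [0.02 0.15 0.03] yaw 9.08 op 0.4
plate [[30.1, -24.9], [29.0, 22.0], [-34.3, 21.1], [-34.4, -3.0], [-20.2, -3.3], [-18.8, -26.5]]
heel x 29.849112111225352 step x -20.01887938829878
nest [[-57.8, 46.2], [-57.8, -46.5], [59.6, -46.5], [59.6, 46.2]]
```

View pics/o3.png

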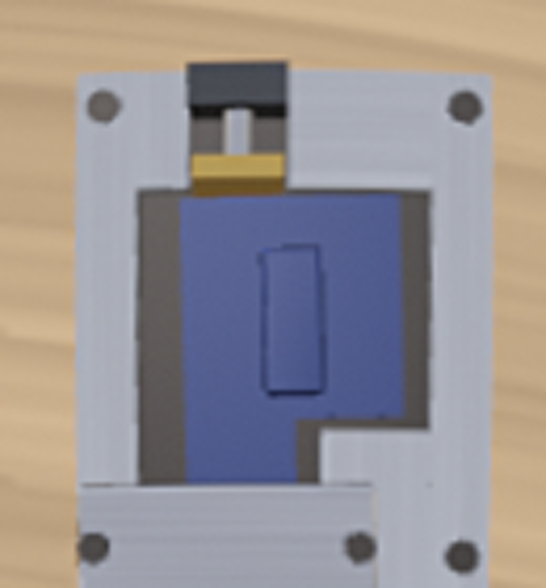

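View pics/o_top.png

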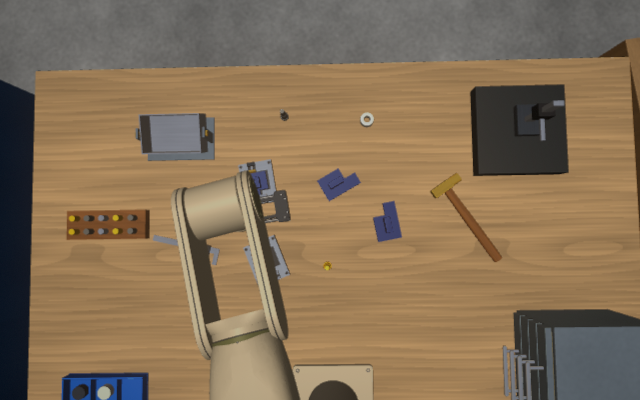

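The plate's heel edge is at x = 29.8 and its step at x = -20.0, where 30 and -20 are the seated values. The bystanders are at the same pixels as before, and the robot is clear. Handing in.

```bash
python3 -c "
from plant import robot
print(robot.close_job())"
```

```text
the job is handed in; nothing more can be done
None
```

The key plate is seated in the pocket of the far nest and let go. I handed the job in at about 20.5 s; no verdict was reported.

**What I did**
- **Choosing:** I took the small plate, which measured about 73 x 47 mm, and the nest farther from the base.
- **Tilting:** The first grip lifted the plate level. I put it down and gripped again at the rib's heel end, and the nose drooped about 12°.
- **Loading:** The first try stopped at nose x of about -36, with 4 N against a cheek. After drawing back and shifting to y of about -3, the tongue slid into the guide and on to the end wall. I then swung the heel down past the clamp, released it and pressed once more on the rib with closed fingers.

**Last checks**
- **Position:** The plate's x is within about 0.3 mm of seated, and its y is about -2 mm. It is turned about 0.025 rad from the nest.
- **Height:** The pressed rib was solid under 26 N with the TCP at 56.1 mm, where fully flat would be 56.0. Levelness rests on this touch check, since the cameras cannot resolve a 1–2 mm heel lift.
- **Side drag:** That press also pushed the plate toward +x with about 13 N. The camera check afterwards showed no shift.
- **Surroundings:** The bystanders the arm was not hiding sat at the same pixels as at the start. The arm partly hid the caliper, so I did not fully check it. The gripper was well clear.

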